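# Unstack the loaf tins onto their boards

## Task

Take the pile of four lidded loaf tins apart from the top down and set each tin, lid up, on the board of its own lid colour, squarely within the painted outline and lying along it. Set each tin down gently rather than dropping it, never tip one over, and leave the bread roll and the amber jar where they stand.

Things in the scene. Friction and masses are not known exactly. Their poses are not given: they have to be found in the camera images.
- tin_red: lidded steel loaf tin with a red lid, loose, a plain closed block 48 mm along its own x, 58 mm along its own y, 32 mm high, lid included (hard, straight sides, about 0.14 kg); at the start it is the top of the pile, resting flat on the tin below; origin at the centre of its underside, z up out of the lid
- tin_yellow: lidded steel loaf tin with a yellow lid, loose, a plain closed block 54 mm along its own x, 86 mm along its own y, 32 mm high, lid included (hard, straight sides, about 0.19 kg); at the start it is second from the top, resting flat on the tin below; origin at the centre of its underside, z up out of the lid
- tin_blue: lidded steel loaf tin with a blue lid, loose, a plain closed block 60 mm along its own x, 114 mm along its own y, 32 mm high, lid included (hard, straight sides, about 0.25 kg); at the start it is third from the top, resting flat on the tin below; origin at the centre of its underside, z up out of the lid
- tin_green: lidded steel loaf tin with a green lid, loose, a plain closed block 66 mm along its own x, 142 mm along its own y, 32 mm high, lid included (hard, straight sides, about 0.32 kg); at the start it is the bottom of the pile, resting flat on the table; origin at the centre of its underside, z up out of the lid
- board_red: white board with a red top, fixed to the table, 80 mm along its own x, 165 mm along its own y, 10 mm thick, flat with no rim; painted at its centre is a white outline of the red tin's base (48 x 58 mm, long side along y); origin at the centre of its underside (top face at +10 mm z)
- board_yellow: white board with a yellow top, fixed to the table, 80 mm along its own x, 165 mm along its own y, 10 mm thick, flat with no rim; painted at its centre is a white outline of the yellow tin's base (54 x 86 mm, long side along y); origin at the centre of its underside (top face at +10 mm z)
- board_blue: white board with a blue top, fixed to the table, 80 mm along its own x, 165 mm along its own y, 10 mm thick, flat with no rim; painted at its centre is a white outline of the blue tin's base (60 x 114 mm, long side along y); origin at the centre of its underside (top face at +10 mm z)
- board_green: white board with a green top, fixed to the table, 80 mm along its own x, 165 mm along its own y, 10 mm thick, flat with no rim; painted at its centre is a white outline of the green tin's base (66 x 142 mm, long side along y); origin at the centre of its underside (top face at +10 mm z)
- roll: sweet bread roll, loose bystander, brown dome 64 mm across and 38 mm high with a paler cap, in the near half of the space between the boards; origin at the centre of its underside
- jar: amber jar with a white cap, loose bystander, 58 mm across and 70 mm high, beyond the boards; origin at the centre of its underside
Things that resemble listed ones, but are neither listed nor needed, are in the scene too. Leave any pink or turquoise look-alike of the tin_yellow alone.

How it is judged (in metres and radians):
On the way, in this order (a step that is already met when the one before it is completed fails the run):
1. the red tin is set down and let go on the red board (horizontal distance between tin_red and board_red below 0.012 m and angle between the y axis of tin_red and the y axis of board_red, either way round below 0.2 rad and z of tin_red in the frame of board_red between 0.007 and 0.013 m and angle between tin_red's own z axis and vertical below 0.08 rad and linear speed of tin_red below 0.02 m/s and angular speed of tin_red below 0.2 rad/s and contact force between tin_red and the fingers below 0.1 N), for 0.2 s.
2. the yellow tin is set down and let go on the yellow board (horizontal distance between tin_yellow and board_yellow below 0.012 m and angle between the y axis of tin_yellow and the y axis of board_yellow, either way round below 0.2 rad and z of tin_yellow in the frame of board_yellow between 0.007 and 0.013 m and angle between tin_yellow's own z axis and vertical below 0.08 rad and linear speed of tin_yellow below 0.02 m/s and angular speed of tin_yellow below 0.2 rad/s and contact force between tin_yellow and the fingers below 0.1 N), for 0.2 s.
3. the blue tin is set down and let go on the blue board (horizontal distance between tin_blue and board_blue below 0.012 m and angle between the y axis of tin_blue and the y axis of board_blue, either way round below 0.2 rad and z of tin_blue in the frame of board_blue between 0.007 and 0.013 m and angle between tin_blue's own z axis and vertical below 0.08 rad and linear speed of tin_blue below 0.02 m/s and angular speed of tin_blue below 0.2 rad/s and contact force between tin_blue and the fingers below 0.1 N), for 0.2 s.
4. the green tin is set down and let go on the green board (horizontal distance between tin_green and board_green below 0.012 m and angle between the y axis of tin_green and the y axis of board_green, either way round below 0.2 rad and z of tin_green in the frame of board_green between 0.007 and 0.013 m and angle between tin_green's own z axis and vertical below 0.08 rad and linear speed of tin_green below 0.02 m/s and angular speed of tin_green below 0.2 rad/s and contact force between tin_green and the fingers below 0.1 N), for 0.2 s.
At the end, for the whole second after the job is handed in: Each tin rests flat (0.08 rad), lid up, released and still, on the board of its lid colour, origin 7 to 13 mm above the board's, centre within 12 mm and long side within 0.2 rad of the board's; the roll and the jar are within 30 mm of where they began (all of step 1 and all of step 2 and all of step 3 and all of step 4 and distance of each of roll, jar from where it was at the start of the episode below 0.03 m); the robot touches nothing.
It fails at once if a tin is tipped over (beyond 0.5 rad) (angle between any of tin_red, tin_yellow, tin_blue, tin_green's own z axis and vertical above 0.5 rad).
It fails at once if a tin is slammed on its board (over 60 N) (contact force between tin_red and board_red above 60 N or contact force between tin_yellow and board_yellow above 60 N or contact force between tin_blue and board_blue above 60 N or contact force between tin_green and board_green above 60 N).
It fails at once if a tin is dropped (falls free of the fingers at over 0.5 m/s, a drop of about 13 mm) ((contact force between tin_red and the fingers below 0.05 N and linear speed of tin_red above 0.5 m/s) or (contact force between tin_yellow and the fingers below 0.05 N and linear speed of tin_yellow above 0.5 m/s) or (contact force between tin_blue and the fingers below 0.05 N and linear speed of tin_blue above 0.5 m/s) or (contact force between tin_green and the fingers below 0.05 N and linear speed of tin_green above 0.5 m/s)).
It fails at once if the roll or the jar is moved (more than 30 mm) (distance of any of roll, jar from where it was at the start of the episode above 0.03 m).
It also fails if it takes over 120 s, if anything falls off the work surface, if the arm or the gripper's body presses on something with over 40 N, if the wrist force passes 120 N, or if a joint passes its speed limit or range.

## Robot

A 6-joint arm with a two-finger parallel gripper is mounted at the origin on the work surface. World frame = base frame: x ahead of the robot, y to its left, z up, the work surface at z = 0. Lengths are in mm, angles in rad, forces in N, time in s.
With the tool pointing down it reaches from about 275 to 750 mm from the base axis. Payload 10.2 kg.
Tool frame: the origin (TCP) lies at the very end of the fingers, on their centre line; the grasp point (between the pads) lies 19 mm behind it; z points along the fingers, y is the line along which they close (so a half turn about z gives the same grasp; the last joint's range is limited). The gripper opens to 85 mm and grips with 20 to 120 N. Pads are 22 mm wide; open, the fingers measure 114 mm over their backs; the gripper's body (76 mm by 85 mm) begins 54 mm behind the grasp point. The pads swing forward as they close: fully open they stand 13 mm farther back than shut.
Start: joints at [1.031, 0.313, 1.498, -0, 1.331, -0.223], TCP at [163.565, 498.876, 231.294] pointing down, gripper open.
Joint ranges: [-2.94, 2.94], [-0.97, 2.17], [0.19, 2.56], [-1.23, 4.37], [0.02, 3.11], [-2.88, 2.88]. Speed limits (rad/s): [2.39, 2.39, 3.01, 3.14, 3.14, 3.14].

## Interface

Orientations are given as a unit quaternion [w, x, y, z].
In Python, from rig import * gives the robot as it stands. The module is installed in compiled form; this text tells all that it offers.
- The arm moves only by the shell command python3 -m crank 'ROWS' [FORCE]. ROWS is JSON, a list that holds one entry, the list of rows, each a list of 7 numbers: the shift along the tool's x, y, z in units of 25 mm (1.0 is 25 mm), then the turn, a rotation vector about the tool's x, y, z in units of 8 degrees (1.0 is 8 degrees), then the finger opening in mm, from 0 to 85.4. A call has exactly 8 rows; each row shifts and turns the commanded pose from where the row before left it, along the tool's axes as they then stand; what a row does not reach is not made up. A row lasts 1/10 s, in which the tool goes at most 50 mm and 8.59 degrees, less where a joint would pass 70% of its speed; a pose out of reach is approached as far as the arm can. A call is refused whole if a number of a shift passes 1 or a number of a turn 1, either way. A call with a gripper value outside its range is refused whole. The fingers move at their own pace and stop on an object; FORCE is the grip in N (left out, the last holds). Time passes only in rows, so rows that do not move let the fingers close, or fill a call up. It gives the time, the measured TCP pose, the force, the opening and the grip force at its end, in the units of the state.
- sense(): the state, without advancing time (a new reading comes with each control period).
- capture(name): name is "scene" or "top"; returns the picture (400x640x3 uint8, blue, green, red); there is no depth.
- camera_model(name): a dict with "fx", "fy", "cx", "cy" (pixels), "k1" (the pictures are not rectified: a ray, as slopes to the right and down, at radius r is drawn at 1 + k1 r^2 times it, then the intrinsics apply), "world_from_camera" (4x4, takes a point from camera to world coordinates). Camera axes: x right, y up, looking along -z (the intrinsics and any distortion apply to the point x, -y, -z); pixel columns grow to the right and rows downward; lengths in mm; the calibration is good to about 2 mm. A picture is of the moment at which its call begins. camera_model takes no time and is no camera call.
- finish_job(): hands the job in; it is judged then, once.
The state is a dict: "time_s": time; "joints": joint angles; "dq": joint speeds; "tau": joint torques, N m; "eef_pos": TCP position; "ee_rot": TCP orientation; "force": force on the tool from outside, world axes, zero at the start; "wrist_torque": the same for the moment, N m; "grip_width": opening from 0.0 (shut) to 1.0 (fully open); "grip_force": force on a finger pad.
Only numpy, scipy, OpenCV 4.12 (cv2) and the standard library are available. Lean on these libraries where they do the work, as an engineer would, in place of code of your own. Each camera call takes 0.05 s, during which the arm holds its last target. There are 200 camera calls.

## Working session

There is one attempt and no reset: what is moved stays moved. The work goes in short steps, Python scripts to look and compute and a shell command to move; the robot and the scene stay as the last step left them, time stands still between calls to the robot, and variables do not carry over. Pictures are saved under pics/ and viewed, at most 15 in all, crops included, and the job is handed in when it is done.

```bash
mkdir -p pics; python3 - <<'E'
from rig import *
import cv2
for n in("scene","top"):
    cv2.imwrite(f"pics/{n}0.png",capture(n)); m=camera_model(n); print(n,m)
print(sense())
E
```

```text
scene {'fx': 480.3608492723304, 'fy': 480.3608492723304, 'cx': 317.837828239208, 'cy': 187.58061130484728, 'k1': -0.1200193927388428, 'world_from_camera': array([[ 5.38014930e-01, -6.37488224e-01,  5.51496781e-01,
         1.17567024e+03],
       [ 8.42809817e-01,  4.18114063e-01, -3.38898575e-01,
        -4.43153658e+02],
       [-1.45447092e-02,  6.47139394e-01,  7.62232941e-01,
         1.00468113e+03],
       [ 0.00000000e+00,  0.00000000e+00,  0.00000000e+00,
         1.00000000e+00]])}
top {'fx': 502.5172731687202, 'fy': 502.5172731687202, 'cx': 320.5226927168871, 'cy': 199.80629150521455, 'k1': 0.05350587091551589, 'world_from_camera': array([[-7.82986579e-03,  9.98766815e-01, -4.90259298e-02,
         4.50909554e+02],
       [-9.99944551e-01, -8.16551281e-03, -6.64977894e-03,
        -4.24230065e+01],
       [-7.04190039e-03,  4.89711445e-02,  9.98775369e-01,
         1.34120264e+03],
       [ 0.00000000e+00,  0.00000000e+00,  0.00000000e+00,
         1.00000000e+00]])}
{'time_s': 0.1, 'joints': array([ 1.03058369e+00,  3.13352043e-01,  1.49833789e+00,  4.14822816e-06,
        1.33099846e+00, -2.23397757e-01]), 'dq': array([-0.00047793,  0.00019192, -0.00101741,  0.00256028,  0.00065051,
        0.00085123]), 'tau': array([ 3.15979414e-03, -4.12893963e+01, -2.60142267e+01, -1.47546830e-04,
        3.02021297e-03, -2.03579293e-05]), 'eef_pos': array([163.45184882, 498.67406192, 230.82254037]), 'ee_rot': array([-2.06001852e-04,  1.57746250e-01,  9.87479529e-01, -5.07664460e-04]), 'force': array([-0.11110952, -0.57063626, -0.18952352]), 'wrist_torque': array([-0.05234564,  0.06448795,  0.03849062]), 'grip_force': 0.0, 'grip_width': 0.9989040987225336}
```

View pics/scene0.png

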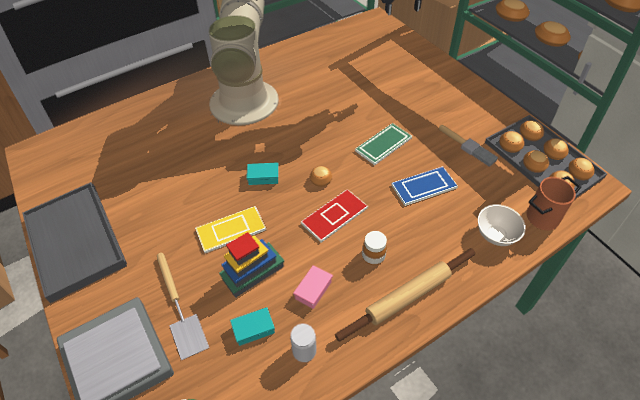

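View pics/top0.png

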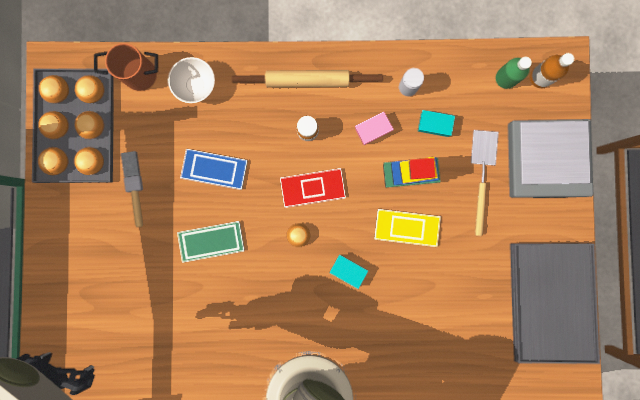

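The scene view shows the pile at about (250,262), the boards yellow (230,230), red (335,215), blue (424,186) and green (383,143), the roll (320,175) and the jar (374,246). The look-alikes are pink (313,286) and turquoise (262,173) and (253,326).
The top view shows the pile at (412,172), red lid (422,169), and boards yellow (408,228), red (313,188), blue (214,169) and green (211,241). The roll is at (299,235) and the jar at (307,127).

Things that could be taken for a tin, in top pixels:
- **Red:** red lid (422,169) or red board (313,188).
- **Yellow:** yellow strip in the pile (406,170), yellow board (408,228), pink block (374,128), turquoise blocks (437,123) and (349,271).
- **Blue:** blue strip (397,172) or blue board (214,169).
- **Green:** green strip (388,173), green board (211,241) or the bottle (512,72).

I choose the pile members and will check them in a crop.

```bash
cat > h.py <<'E'
from rig import *
import cv2, numpy as np
def rays(n,px):
    m=camera_model(n); K=np.array([[m['fx'],0,m['cx']],[0,m['fy'],m['cy']],[0,0,1.]])
    u=cv2.undistortPoints(np.float64(px).reshape(-1,1,2),K,np.array([m['k1'],0,0,0.])).reshape(-1,2)
    T=m['world_from_camera']; d=np.c_[u[:,0],-u[:,1],-np.ones(len(u))]@T[:3,:3].T
    return T[:3,3],d
def plane(n,px,z):
    o,d=rays(n,px); return (o+d*((z-o[2])/d[:,2])[:,None])[:,:2]
HUE={'red':(174,5),'yellow':(22,35),'blue':(100,122),'green':(60,88)}
def mask(im,c,smin=110,vmin=40):
    h=cv2.cvtColor(im,cv2.COLOR_BGR2HSV); lo,hi=HUE[c]; H=h[...,0]
    k=(H>=lo)&(H<=hi) if lo<hi else (H>=lo)|(H<=hi)
    return (k&(h[...,1]>smin)&(h[...,2]>vmin)).astype(np.uint8)
def rect(n,m,box,z,hull=True):
    """largest blob of m inside box (x0,y0,x1,y1): centre, long side, short side, long-axis angle (deg, world) at height z"""
    x0,y0,x1,y1=box; w=np.zeros_like(m); w[y0:y1,x0:x1]=m[y0:y1,x0:x1]
    cs,_=cv2.findContours(w,cv2.RETR_EXTERNAL,cv2.CHAIN_APPROX_NONE)
    c=max(cs,key=cv2.contourArea)
    P=plane(n,c.reshape(-1,2),z)
    (cx,cy),(a,b),_=r=cv2.minAreaRect(np.float32(P)); B=cv2.boxPoints(r)
    e=max((B[1]-B[0],B[2]-B[1]),key=np.linalg.norm)
    return np.round([cx,cy,max(a,b),min(a,b),np.degrees(np.arctan2(e[1],e[0]))%180],1)
E
python3 - <<'E'
from h import *
t=cv2.imread('pics/top0.png');s=cv2.imread('pics/scene0.png')
for c,b in dict(red=(270,160,355,215),yellow=(368,200,450,255),blue=(170,140,260,195),green=(170,212,255,270)).items():
    print(c,rect('top',mask(t,c,70),b,10), end=' ')
    # white+colour envelope
    print()
a=cv2.resize(t[145:200,370:450],None,fx=6,fy=6,interpolation=cv2.INTER_CUBIC)
b=cv2.resize(s[225:300,210:290],None,fx=4,fy=4,interpolation=cv2.INTER_CUBIC)
o=np.zeros((330,800,3),np.uint8);o[:330,:480]=a;o[:300,480:]=b
cv2.imwrite('pics/crop1.png',o)
# measure red lid
h=cv2.cvtColor(t,cv2.COLOR_BGR2HSV);print(h[170,400:442:2].tolist())
E
```

```text
red [549.1 -12.  161.4  79.   98.5] 
yellow [ 441.2 -262.   163.1   80.    82.7] 
blue [601.9 249.8 159.8  75.6  78.9] 
green [409.1 257.9 129.9  53.7  99.8] 
[[11, 18, 111], [28, 245, 247], [28, 245, 247], [28, 245, 247], [28, 245, 247], [4, 166, 154], [1, 212, 231], [1, 212, 230], [2, 218, 230], [2, 216, 230], [2, 214, 231], [2, 221, 230], [1, 210, 232], [1, 214, 232], [1, 212, 231], [1, 213, 230], [1, 211, 231], [6, 216, 216], [17, 105, 148], [82, 91, 92], [13, 155, 132]]
```

View pics/crop1.png

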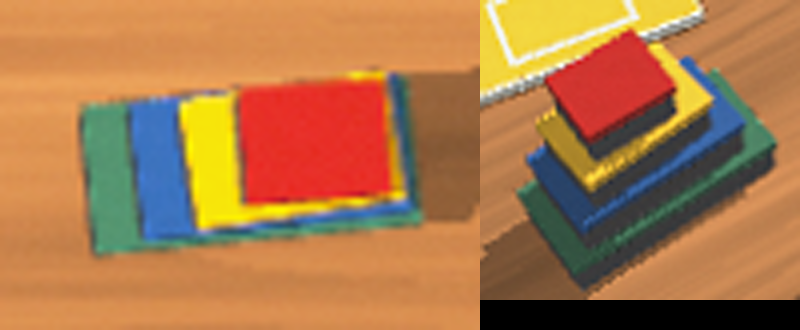

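The crop confirms it: only the lids are coloured and the sides are dark. Red sits on yellow, blue and green, staggered along the long axis (red lid centre at about top pixel (423,169)).

```bash
cat >> h.py <<'E'
BOX=dict(red=(270,160,355,215),yellow=(368,200,450,255),blue=(170,140,260,195),green=(170,212,255,270))
SM=dict(red=110,yellow=110,blue=90,green=60)
def inner(n,m,box,z):
    """inside of the painted outline: largest child region"""
    x0,y0,x1,y1=box; w=np.zeros_like(m); w[y0:y1,x0:x1]=m[y0:y1,x0:x1]
    k,l,st,_=cv2.connectedComponentsWithStats(w)
    best=None
    cs,hi=cv2.findContours(w,cv2.RETR_CCOMP,cv2.CHAIN_APPROX_NONE)
    hs=[c for c,q in zip(cs,hi[0]) if q[3]>=0]
    c=max(hs,key=cv2.contourArea); P=plane(n,c.reshape(-1,2),z)
    (cx,cy),(a,b),_=r=cv2.minAreaRect(np.float32(P)); B=cv2.boxPoints(r)
    e=max((B[1]-B[0],B[2]-B[1]),key=np.linalg.norm)
    return np.round([cx,cy,max(a,b),min(a,b),np.degrees(np.arctan2(e[1],e[0]))%180],1)
def tool():
    s=sense(); w,x,y,z=s['ee_rot']
    from scipy.spatial.transform import Rotation as R
    r=R.from_quat([x,y,z,w]); return s,r
def go(x,y,z,ydeg):
    """shift in tool-axis units, and yaw turn units, for tool y along ydeg (mod 180), tool down"""
    s,r=tool(); M=r.as_matrix(); d=M.T@(np.array([x,y,z])-s['eef_pos'])/25
    cur=np.degrees(np.arctan2(M[1,1],M[0,1])); t=-((ydeg-cur+90)%180-90)
    print('TCP',s['eef_pos'].round(1),'ydir',round(cur,1),'tilt z',M[:,2].round(3),'j',s['joints'].round(2),'t',s['time_s'],'F',s['force'].round(1))
    print('shift units',d.round(2),'turn z units',round(t/8,2))
E
python3 - <<'E'
from h import *
t=cv2.imread('pics/top0.png');s=cv2.imread('pics/scene0.png')
for c,b in BOX.items():
    m=mask(t,c,SM[c]); print(c,'outer',rect('top',m,b,10),'outline',inner('top',m,b,10))
SB=dict(red=(295,185,372,245),yellow=(190,203,270,252),blue=(388,162,460,208),green=(350,120,415,168))
for c,b in SB.items():
    print(c,'scene outer',rect('scene',mask(s,c,SM[c]),b,10))
r=rect('top',mask(t,'red'),(380,140,450,200),128);print('red lid top',r)
print('red lid scene',rect('scene',mask(s,'red'),(220,228,262,262),128))
go(r[0],r[1],200,r[4]+90)
go(r[0],r[1],200,r[4])
E
```

```text
red outer [550.4 -12.  159.9  74.9  98.5] outline [549.5 -12.   64.2  55.6  99. ]
yellow outer [ 441.1 -262.   162.6   78.3   82.7] outline [ 441.2 -261.6   92.4   61.5   82.5]
blue outer [601.7 249.6 159.3  74.6  78.9] outline [601.2 251.  121.3  67.6  78.9]Traceback (most recent call last):
  File "<stdin>", line 4, in <module>
  File "h.py", line 33, in inner
    c=max(hs,key=cv2.contourArea); P=plane(n,c.reshape(-1,2),z)
ValueError: max() iterable argument is empty
```

```bash
python3 - <<'E'
from h import *
t=cv2.imread('pics/top0.png');s=cv2.imread('pics/scene0.png')
h=cv2.cvtColor(t,cv2.COLOR_BGR2HSV);print(h[241,176:196].tolist())
HUE['green']=(55,95)
for sm,vm in((40,40),(50,40),(60,90)):
  m=mask(t,'green',sm,vm);print(rect('top',m,BOX['green'],10))
  try:print(inner('top',m,BOX['green'],10))
  except Exception as e:print(e)
SB=dict(red=(295,185,372,245),yellow=(190,203,270,252),blue=(388,162,460,208),green=(350,120,415,168))
for c,b in SB.items():
    print(c,'scene outer',rect('scene',mask(s,c,SM[c]),b,10))
r=rect('top',mask(t,'red'),(380,140,450,200),128);print('red lid top',r)
print('red lid scene',rect('scene',mask(s,'red'),(220,228,262,262),128))
go(r[0],r[1],200,r[4]+90)
go(r[0],r[1],200,r[4])
E
```

```text
[[14, 161, 218], [13, 160, 219], [17, 79, 236], [32, 46, 200], [73, 95, 161], [73, 109, 154], [68, 57, 192], [34, 7, 243], [42, 11, 241], [68, 64, 186], [73, 113, 156], [73, 108, 153], [73, 113, 154], [74, 113, 153], [73, 112, 152], [73, 112, 155], [73, 110, 155], [73, 113, 154], [73, 112, 152], [74, 111, 152]]
[409.1 257.9 132.4  55.6  99.8]
max() iterable argument is empty
[409.1 258.4 131.5  55.4  99.8]
max() iterable argument is empty
[409.2 258.  130.5  54.5  99.8]
max() iterable argument is empty
red scene outer [552.2 -11.7 160.   74.6  98.6]
yellow scene outer [ 444.7 -261.5  160.2   75.9   82.7]
blue scene outer [604.3 250.2 158.9  73.7  78.7]
green scene outer [412.9 257.3 128.8  54.1  99.8]
red lid top [ 585.1 -279.5   57.2   45.9   93.9]
red lid scene [ 592.3 -282.    57.3   52.4   91.8]
TCP [163.5 498.7 230.8] ydir 71.8 tilt z [-0.001 -0.001 -1.   ] j [ 1.03  0.31  1.5   0.    1.33 -0.22] t 0.1 F [-0.1 -0.6 -0.2]
shift units [-25.72 -24.32   1.25] turn z units 8.49
TCP [163.5 498.7 230.8] ydir 71.8 tilt z [-0.001 -0.001 -1.   ] j [ 1.03  0.31  1.5   0.    1.33 -0.22] t 0.1 F [-0.1 -0.6 -0.2]
shift units [-25.72 -24.32   1.25] turn z units -2.76
```

```bash

python3 -m crank '[[[0,0,0,0,0,1,85],[0,0,0,0,0,1,85],[0,0,0,0,0,1,85],[0,0,0,0,0,1,85],[0,0,0,0,0,1,85],[0,0,0,0,0,1,85],[0,0,0,0,0,1,85],[0,0,0,0,0,1,85]]]' 20
python3 -m crank '[[[0,0,0,0,0,0.49,85],[-1,0.46,0,0,0,0,85],[-1,0.46,0,0,0,0,85],[-1,0.46,0,0,0,0,85],[-1,0.46,0,0,0,0,85],[-1,0.46,0,0,0,0,85],[-1,0.46,0,0,0,0,85],[-1,0.46,0,0,0,0,85]]]'
python3 -m crank '[[[-1,0.46,0,0,0,0,85],[-1,0.46,0,0,0,0,85],[-1,0.46,0,0,0,0,85],[-1,0.46,0,0,0,0,85],[-1,0.46,0,0,0,0,85],[-1,0.46,0,0,0,0,85],[-1,0.46,0,0,0,0,85],[-1,0.46,0,0,0,0,85]]]'
python3 -m crank '[[[-1,0.46,0,0,0,0,85],[-1,0.46,0,0,0,0,85],[-1,0.46,0,0,0,0,85],[-1,0.46,0,0,0,0,85],[-1,0.46,0,0,0,0,85],[-1,0.46,0,0,0,0,85],[-1,0.46,0,0,0,0,85],[-1,0.46,0,0,0,0,85]]]'
python3 - <<'E'
from h import *
go(586.5,-280,150,3.9)
E
```

```text
time_s: 0.9
eef_pos: [163.5, 498.7, 230.9]
ee_rot: [0.0, 0.659, 0.752, -0.0]
force: [0.1, -0.5, -0.5]
grip_width: 0.997
grip_force: 0.0
time_s: 1.7
eef_pos: [256.1, 328.7, 231.1]
ee_rot: [-0.0, 0.682, 0.731, -0.0]
force: [1.1, 0.3, -0.6]
grip_width: 0.991
grip_force: 0.0
time_s: 2.5
eef_pos: [361.6, 135.5, 231.2]
ee_rot: [-0.0, 0.682, 0.731, -0.0]
force: [-0.2, -0.1, -0.6]
grip_width: 1.0
grip_force: 0.0
time_s: 3.3
eef_pos: [467.1, -57.7, 231.0]
ee_rot: [-0.0, 0.683, 0.731, -0.0]
force: [0.3, 0.0, -1.1]
grip_width: 0.997
grip_force: 0.0
TCP [467.1 -57.7 231. ] ydir 3.9 tilt z [-0.001  0.    -1.   ] j [-0.37  0.19  1.65  0.    1.3  -0.44] t 3.3 F [ 0.3  0.  -1.1]
shift units [-9.2   4.16  3.24] turn z units 0.0
```

```bash

python3 -m crank '[[[-1,0.45,0,0,0,0,85],[-1,0.45,0,0,0,0,85],[-1,0.45,0,0,0,0,85],[-1,0.45,0,0,0,0,85],[-1,0.45,0,0,0,0,85],[-1,0.45,0,0,0,0,85],[-1,0.45,0,0,0,0,85],[-1,0.45,0,0,0,0,85]]]'
python3 -m crank '[[[-1,0.45,0.3,0,0,0,85],[-0.2,0.1,1,0,0,0,85],[0,0,1,0,0,0,85],[0,0,0.9,0,0,0,85],[0,0,0,0,0,0,85],[0,0,0,0,0,0,85],[0,0,0,0,0,0,85],[0,0,0,0,0,0,85]]]'
python3 - <<'E'
from h import *
go(586.5,-280,101,3.9)
t=capture('top');cv2.imwrite('pics/s1.png',capture('scene'))
print(rect('top',mask(t,'red'),(380,140,450,200),128))
i=cv2.imread('pics/s1.png');cv2.imwrite('pics/s1c.png',cv2.resize(i[150:320,160:360],None,fx=3,fy=3))
E
```

```text
time_s: 4.1
eef_pos: [570.6, -250.9, 230.8]
ee_rot: [-0.0, 0.682, 0.731, -0.0]
force: [-0.1, -0.1, -0.0]
grip_width: 0.998
grip_force: 0.0
time_s: 4.9
eef_pos: [586.5, -279.2, 152.7]
ee_rot: [0.001, 0.682, 0.731, 0.0]
force: [-1.1, -0.6, 0.0]
grip_width: 0.999
grip_force: 0.0
TCP [ 586.5 -279.2  152.7] ydir 3.9 tilt z [ 0.002 -0.001 -1.   ] j [-0.62  0.65  1.19  0.    1.3  -0.69] t 4.9 F [-1.1 -0.6  0. ]
shift units [-0.03 -0.01  2.07] turn z units 0.0
[ 585.5 -271.6   22.7   13.    25.5]
```

View pics/s1c.png

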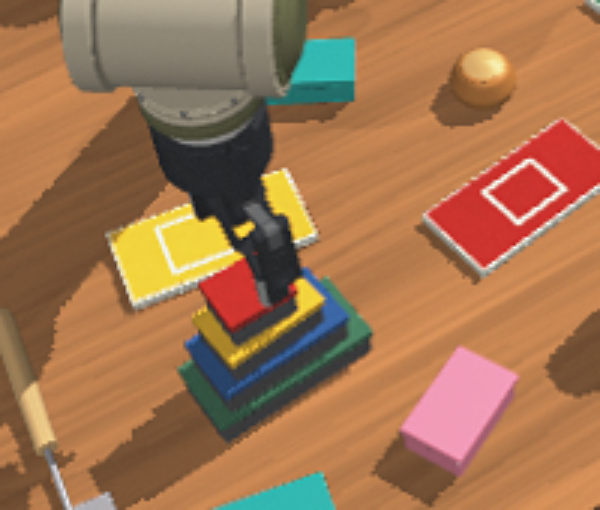

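The fingers straddle the red lid at crop (250,290), one in front and one behind. I descend and grip.

```bash

python3 -m crank '[[[0,0,0.5,0,0,0,85],[0,0,0.5,0,0,0,85],[0,0,0.5,0,0,0,85],[0,0,0.5,0,0,0,85],[0,0,0,0,0,0,60],[0,0,0,0,0,0,40],[0,0,0,0,0,0,40],[0,0,0,0,0,0,40]]]' 30
python3 -m crank '[[[0,0,0,0,0,0,40],[0,0,0,0,0,0,40],[0,0,0,0,0,0,40],[0,0,-0.2,0,0,0,40],[0,0,-0.4,0,0,0,40],[0,0,-0.6,0,0,0,40],[0,0,-0.6,0,0,0,40],[0,0,0,0,0,0,40]]]'
python3 - <<'E'
from h import *
go(550.8,-12,150,8.6)
i=capture('scene');cv2.imwrite('pics/s2c.png',cv2.resize(i[150:320,160:360],None,fx=3,fy=3))
E
```

```text
time_s: 5.8
eef_pos: [586.4, -279.2, 102.0]
ee_rot: [0.001, 0.682, 0.731, 0.0]
force: [-0.5, 0.0, 1.4]
grip_width: 0.553
grip_force: 32.1
time_s: 6.6
eef_pos: [586.8, -279.5, 148.8]
ee_rot: [0.002, 0.682, 0.731, 0.0]
force: [-0.1, -0.1, -1.1]
grip_width: 0.558
grip_force: 31.9
TCP [ 586.8 -279.5  148.8] ydir 3.9 tilt z [ 0.003 -0.002 -1.   ] j [-0.62  0.65  1.19 -0.    1.29 -0.69] t 6.6 F [-0.1 -0.1 -1.1]
shift units [10.77 -0.7  -0.08] turn z units -0.58
```

View pics/s2c.png

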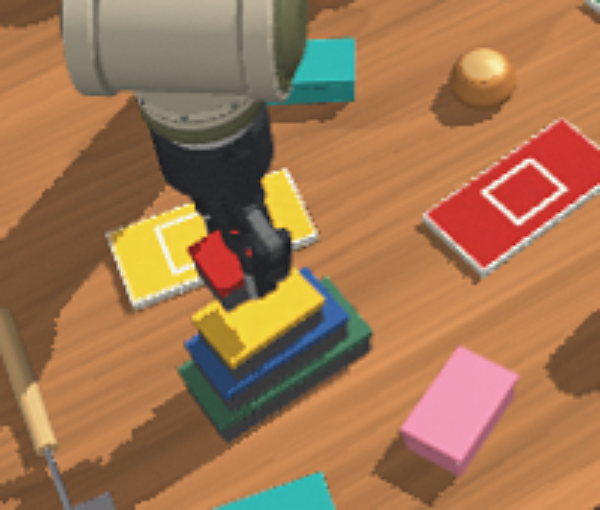

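Red is lifted level (crop (225,265)) and yellow is still in place. I carry red to its board.

```bash

python3 -m crank '[[[0.5,-0.03,0,0,0,0,40],[1,-0.07,0,0,0,0,40],[1,-0.07,0,0,0,0,40],[1,-0.07,0,0,0,0,40],[1,-0.07,0,0,0,0,40],[1,-0.07,0,0,0,0,40],[1,-0.07,0,0,0,0,40],[1,-0.07,0,0,0,0,40]]]'
python3 -m crank '[[[1,-0.07,0,0,0,0,40],[1,-0.07,0,0,0,0,40],[0.8,-0.07,0,0,0,0,40],[0.47,-0.03,0,0,0,-0.58,40],[0,0,1,0,0,0,40],[0,0,1,0,0,0,40],[0,0,1,0,0,0,40],[0,0,0.5,0,0,0,40]]]'
python3 - <<'E'
from h import *
go(550.8,-12,16,8.6)
t=capture('top');print(rect('top',mask(t,'red'),BOX['red'],94))
i=capture('scene');cv2.imwrite('pics/s3c.png',cv2.resize(i[120:270,250:450],None,fx=3,fy=3))
E
```

```text
time_s: 7.45
eef_pos: [559.3, -90.8, 145.4]
ee_rot: [-0.001, 0.682, 0.731, -0.0]
force: [0.1, -0.1, -2.0]
grip_width: 0.555
grip_force: 31.8
time_s: 8.25
eef_pos: [546.9, -10.7, 56.2]
ee_rot: [-0.002, 0.652, 0.758, -0.001]
force: [-0.1, 0.5, -1.8]
grip_width: 0.556
grip_force: 31.7
TCP [546.9 -10.7  56.2] ydir 8.6 tilt z [-0.004  0.001 -1.   ] j [-0.23  0.56  1.63  0.    0.96 -0.38] t 8.25 F [-0.1  0.5 -1.8]
shift units [-0.08  0.15  1.61] turn z units -0.0
[532.9 -89.2  33.9  13.5 162.4]
```

View pics/s3c.png

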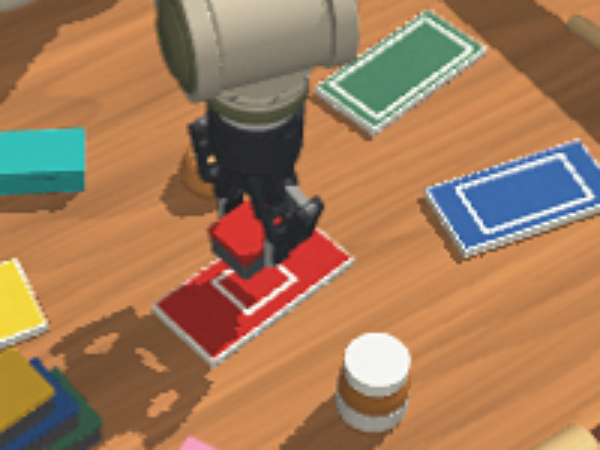

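Red is over its outline, which shows just below it at crop (250,285). I correct 4 mm in x, lower and check contact.

```bash

python3 -m crank '[[[-0.08,0.15,0.4,0,0,0,40],[0,0,0.4,0,0,0,40],[0,0,0.4,0,0,0,40],[0,0,0.25,0,0,0,40],[0,0,0.08,0,0,0,40],[0,0,0.04,0,0,0,40],[0,0,0,0,0,0,40],[0,0,0,0,0,0,40]]]'
python3 - <<'E'
from h import *
go(550.8,-12,16,8.6)
E
```

```text
time_s: 9.15
eef_pos: [552.9, -13.1, 19.9]
ee_rot: [0.0, 0.652, 0.758, 0.0]
force: [1.2, -0.4, -1.9]
grip_width: 0.558
grip_force: 31.8
TCP [552.9 -13.1  19.9] ydir 8.6 tilt z [ 0.001 -0.    -1.   ] j [-0.24  0.63  1.63 -0.    0.89 -0.39] t 9.15 F [ 1.2 -0.4 -1.9]
shift units [ 0.06 -0.08  0.15] turn z units -0.0
```

```bash

python3 -m crank '[[[0.05,-0.08,0.04,0,0,0,40],[0,0,0.04,0,0,0,40],[0,0,0.04,0,0,0,40],[0,0,0.04,0,0,0,40],[0,0,0,0,0,0,40],[0,0,0,0,0,0,40],[0,0,0,0,0,0,40],[0,0,0,0,0,0,40]]]'
python3 - <<'E'
from h import *
go(550.8,-12,16,8.6)
E
```

```text
time_s: 9.95
eef_pos: [550.6, -12.2, 15.9]
ee_rot: [0.0, 0.652, 0.758, -0.0]
force: [-2.2, 1.4, 4.9]
grip_width: 0.555
grip_force: 32.6
TCP [550.6 -12.2  15.9] ydir 8.6 tilt z [ 0. -0. -1.] j [-0.23  0.63  1.64 -0.    0.87 -0.38] t 9.95 F [-2.2  1.4  4.9]
shift units [ 0.    0.01 -0.  ] turn z units -0.0
```

```bash

python3 -m crank '[[[0,0,0,0,0,0,55],[0,0,0,0,0,0,65],[0,0,0,0,0,0,80],[0,0,-0.3,0,0,0,85],[0,0,-1,0,0,0,85],[0,0,-1,0,0,0,85],[0,0,-1,0,0,0,85],[0,0,-1,0,0,0,85]]]'
python3 -m crank '[[[0,-0.5,-1,0,0,0,85],[-0.3,-1,-0.5,0,0,0,85],[-0.3,-1,0,0,0,0,85],[-0.3,-1,0,0,0,0,85],[-0.3,-1,0,0,0,0,85],[-0.3,-1,0,0,0,0,85],[0,-0.5,0,0,0,0,85],[0,0,0,0,0,0,85]]]'
cat >> h.py <<'E'
LIDZ=dict(red=128,yellow=96,blue=64,green=32)
def look(c,nxt,tag):
    t=capture('top');s=capture('scene');cv2.imwrite(f'pics/t_{tag}.png',t);cv2.imwrite(f'pics/s_{tag}.png',s)
    # placed tin: lid region bounded by surrounding paint; report the inside of the outline at lid height
    if nxt: print('next lid top',rect('top',mask(t,nxt,SM[nxt]),(380,140,450,200),LIDZ[nxt]),'scene',rect('scene',mask(s,nxt,SM[nxt]),(212,228,290,300),LIDZ[nxt]))
    x0,y0,x1,y1=BOX[c];cv2.imwrite(f'pics/c_{tag}.png',cv2.resize(np.hstack([t[y0:y0+60,x0-5:x0+85],t[145:205,370:450]]),None,fx=4,fy=4,interpolation=cv2.INTER_CUBIC))
E
python3 - <<'E'
from h import *
look('red','yellow','1')
go(586,-280,70,3.9)
E
```

```text
time_s: 10.75
eef_pos: [550.5, -12.1, 124.6]
ee_rot: [0.0, 0.652, 0.758, 0.0]
force: [-0.5, -0.2, 0.3]
grip_width: 0.996
grip_force: 0.0
time_s: 11.55
eef_pos: [407.0, -71.8, 161.1]
ee_rot: [0.0, 0.653, 0.758, 0.0]
force: [-0.3, -0.5, -0.5]
grip_width: 0.994
grip_force: 0.0
next lid top [ 585.7 -276.9   86.2   53.6   98.2] scene [ 589.8 -278.1   86.5   52.9   98.5]
TCP [408.3 -71.7 161.1] ydir 8.5 tilt z [ 0.001 -0.    -1.   ] j [-0.46  0.15  1.91  0.    1.09 -0.61] t 11.65 F [-0.7 -0.3  0.8]
shift units [-9.29  5.78  3.65] turn z units 0.58
```

View pics/c_1.png

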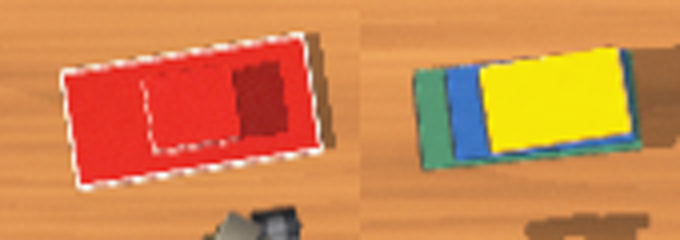

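Red sits squarely in its outline: crop (190,110), the left and lower lines are visible and the rest is hidden by the tin's height. The yellow lid is 86x53.6 mm at (587.5,-277) on average, so I go for it.

```bash

python3 -m crank '[[[-0.6,0.4,0,0,0,0,85],[-1,0.64,0,0,0,0,85],[-1,0.64,0,0,0,0,85],[-1,0.64,0,0,0,0,85],[-1,0.64,0,0,0,0,85],[-1,0.64,0,0,0,0,85],[-1,0.64,0,0,0,0,85],[-1,0.64,0,0,0,0,85]]]'
python3 -m crank '[[[-1,0.6,0,0,0,0,85],[-0.6,0.39,0.4,0,0,0,85],[0,0,0.8,0,0,0,85],[0,0,0.6,0,0,0,85],[0,0,0.2,0,0,0,85],[0,0,0,0,0,0,85],[0,0,0,0,0,0,85],[0,0,0,0,0,0,85]]]'
python3 - <<'E'
from h import *
go(587.5,-277.3,70,8.3)
E
```

```text
time_s: 12.45
eef_pos: [558.3, -241.8, 160.2]
ee_rot: [0.0, 0.652, 0.758, 0.0]
force: [-0.2, 1.0, 0.1]
grip_width: 0.996
grip_force: 0.0
time_s: 13.25
eef_pos: [587.7, -277.3, 111.6]
ee_rot: [0.001, 0.652, 0.758, 0.0]
force: [-0.3, -0.2, 0.1]
grip_width: 0.998
grip_force: 0.0
TCP [ 587.7 -277.3  111.6] ydir 8.6 tilt z [ 0.001 -0.001 -1.   ] j [-0.62  0.69  1.23  0.    1.22 -0.77] t 13.25 F [-0.3 -0.2  0.1]
shift units [ 0.   -0.01  1.66] turn z units 0.03
```

```bash

python3 -m crank '[[[0,0,0.5,0,0,0,85],[0,0,0.5,0,0,0,85],[0,0,0.4,0,0,0,85],[0,0,0.26,0,0,0,85],[0,0,0,0,0,0,65],[0,0,0,0,0,0,45],[0,0,0,0,0,0,45],[0,0,0,0,0,0,45]]]' 35
python3 -m crank '[[[0,0,0,0,0,0,45],[0,0,0,0,0,0,45],[0,0,-0.2,0,0,0,45],[0,0,-0.4,0,0,0,45],[0,0,-0.6,0,0,0,45],[0,0,-0.4,0,0,0,45],[0,0,0,0,0,0,45],[0,0,0,0,0,0,45]]]'
python3 - <<'E'
from h import *
go(442.9,-261.8,16,-7.3)
i=capture('scene');cv2.imwrite('pics/s4c.png',cv2.resize(i[150:320,160:360],None,fx=3,fy=3))
E
```

```text
time_s: 14.05
eef_pos: [587.4, -277.3, 69.6]
ee_rot: [0.001, 0.652, 0.758, 0.0]
force: [0.4, -0.2, 1.7]
grip_width: 0.622
grip_force: 39.2
time_s: 14.85
eef_pos: [587.2, -277.1, 109.2]
ee_rot: [0.0, 0.652, 0.758, -0.0]
force: [0.3, 0.5, -1.8]
grip_width: 0.622
grip_force: 39.0
TCP [ 587.2 -277.1  109.2] ydir 8.6 tilt z [ 0. -0. -1.] j [-0.62  0.69  1.24 -0.    1.21 -0.77] t 14.85 F [ 0.3  0.5 -1.8]
shift units [ 1.47 -5.61  3.73] turn z units 1.98
```

View pics/s4c.png

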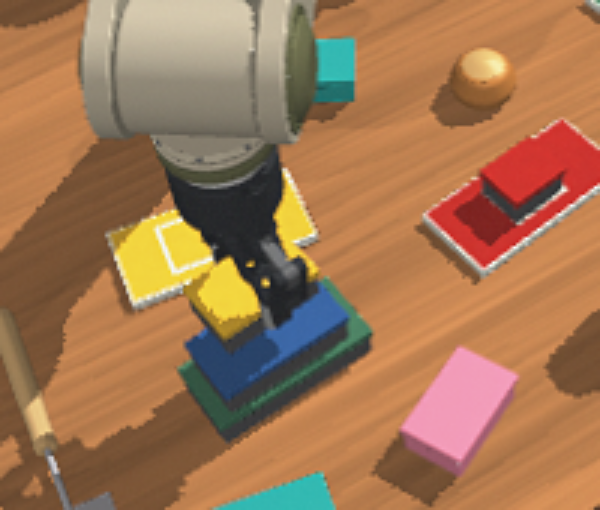

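Yellow is held level (crop (240,300)) and blue is undisturbed. I carry it to the yellow board.

```bash

python3 -m crank '[[[0.1,-0.4,0,0,0,0,45],[0.25,-0.9,0,0,0,0,45],[0.25,-1,0,0,0,0,45],[0.25,-1,0,0,0,0,45],[0.25,-1,0,0,0,0,45],[0.25,-0.9,0,0,0,0,45],[0.12,-0.41,0,0,0,0.5,45],[0,0,0.4,0,0,0.6,45]]]'
python3 -m crank '[[[0,0,0.6,0,0,0.6,45],[0,0,0.7,0,0,0.28,45],[0,0,0.7,0,0,0,45],[0,0,0.5,0,0,0,45],[0,0,0.2,0,0,0,45],[0,0,0,0,0,0,45],[0,0,0,0,0,0,45],[0,0,0,0,0,0,45]]]'
python3 - <<'E'
from h import *
go(442.9,-261.8,15.6,-7.3)
E
```

```text
time_s: 15.7
eef_pos: [442.2, -261.8, 99.6]
ee_rot: [0.0, 0.71, 0.704, -0.0]
force: [0.5, -0.3, -2.3]
grip_width: 0.621
grip_force: 38.9
time_s: 16.5
eef_pos: [443.4, -262.0, 32.2]
ee_rot: [0.001, 0.751, 0.661, 0.0]
force: [-0.9, -0.7, -2.8]
grip_width: 0.626
grip_force: 38.8
TCP [ 443.4 -262.    32.2] ydir -7.3 tilt z [ 0.001 -0.001 -1.   ] j [-0.76  0.54  1.74 -0.    0.86 -0.63] t 16.5 F [-0.9 -0.7 -2.8]
shift units [ 0.01 -0.02  0.67] turn z units 0.0
```

```bash

python3 -m crank '[[[0,0,0.2,0,0,0,45],[0,0,0.2,0,0,0,45],[0,0,0.1,0,0,0,45],[0,0,0.06,0,0,0,45],[0,0,0.05,0,0,0,45],[0,0,0.03,0,0,0,45],[0,0,0.02,0,0,0,45],[0,0,0,0,0,0,45]]]'
python3 - <<'E'
from h import *
go(442.9,-261.8,15.6,-7.3)
E
```

```text
time_s: 17.3
eef_pos: [443.1, -261.7, 15.5]
ee_rot: [0.0, 0.75, 0.661, -0.0]
force: [-2.5, 1.8, 4.2]
grip_width: 0.628
grip_force: 39.7
TCP [ 443.1 -261.7   15.5] ydir -7.3 tilt z [ 0. -0. -1.] j [-0.76  0.57  1.75 -0.    0.82 -0.63] t 17.3 F [-2.5  1.8  4.2]
shift units [-0.   -0.01 -0.  ] turn z units 0.0
```

```bash

python3 -m crank '[[[0,0,0,0,0,0,60],[0,0,0,0,0,0,70],[0,0,0,0,0,0,85],[0,0,-0.3,0,0,0,85],[0,0,-1,0,0,0,85],[0,0,-1,0,0,0,85],[0,0,-1,0,0,0,85],[0,0,-1,0,0,0,85]]]'
python3 -m crank '[[[0.5,0,-0.5,0,0,0,85],[1,0,0,0,0,0,85],[1,0,0,0,0,0,85],[1,0,0,0,0,0,85],[1,0,0,0,0,0,85],[1,0,0,0,0,0,85],[0.5,0,0,0,0,0,85],[0,0,0,0,0,0,85]]]'
python3 - <<'E'
from h import *
look('yellow','blue','2')
go(586,-280,38,8.3)
E
```

```text
time_s: 18.1
eef_pos: [443.0, -261.7, 124.2]
ee_rot: [0.0, 0.751, 0.661, 0.0]
force: [0.0, -0.1, 0.6]
grip_width: 0.994
grip_force: 0.0
time_s: 18.9
eef_pos: [461.9, -111.5, 135.0]
ee_rot: [-0.0, 0.75, 0.662, -0.0]
force: [-0.2, -0.5, 0.3]
grip_width: 0.996
grip_force: 0.0
next lid top [ 585.1 -274.1  115.7   60.    95.8] scene [ 592.7 -275.1  114.8   63.1   96.4]
TCP [ 462.  -113.2  135. ] ydir -7.3 tilt z [-0. -0. -1.] j [-0.49  0.31  1.77 -0.    1.06 -0.36] t 19.0 F [-0.6 -0.3 -0.3]
shift units [-5.99  5.76  3.88] turn z units -1.94
```

View pics/c_2.png

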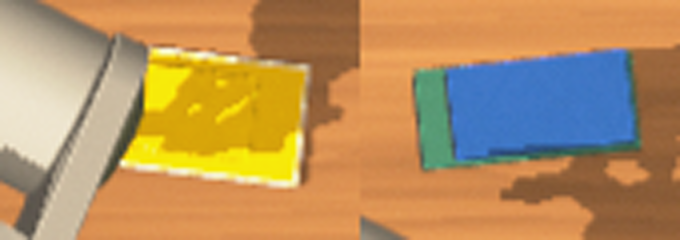

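Yellow lies along its board, partly under the arm's shadow, and its position was confirmed by the arm. The blue lid is at crop (540,105), 115x60 mm, centre (587,-274.5), with its long side at 96 degrees.

```bash

python3 -m crank '[[[-0.5,0.5,0,0,0,-0.5,85],[-0.83,0.83,0,0,0,-0.5,85],[-0.9,0.9,0,0,0,-0.66,85],[-0.9,0.9,0,0,0,0,85],[-0.9,0.8,0,0,0,0,85],[-0.9,0.8,0,0,0,0,85],[-0.7,0.6,0.5,0,0,0,85],[0,0,0.7,0,0,0,85]]]'
python3 -m crank '[[[0,0,0.7,0,0,0,85],[0,0,0.3,0,0,0,85],[0,0,0,0,0,0,85],[0,0,0,0,0,0,85],[0,0,0,0,0,0,85],[0,0,0,0,0,0,85],[0,0,0,0,0,0,85],[0,0,0,0,0,0,85]]]'
python3 - <<'E'
from h import *
go(587,-274.5,38,6)
E
```

```text
time_s: 19.8
eef_pos: [602.2, -250.9, 104.6]
ee_rot: [0.001, 0.67, 0.742, 0.0]
force: [-0.1, -0.2, -1.0]
grip_width: 0.996
grip_force: 0.0
time_s: 20.6
eef_pos: [601.2, -247.5, 80.3]
ee_rot: [0.0, 0.669, 0.743, 0.0]
force: [0.1, 0.2, 0.5]
grip_width: 0.995
grip_force: 0.0
TCP [ 601.2 -247.5   80.3] ydir 6.0 tilt z [ 0. -0. -1.] j [-0.57  0.72  1.26 -0.    1.16 -0.68] t 20.6 F [0.1 0.2 0.5]
shift units [-1.02 -0.68  1.69] turn z units 0.0
```

```bash

python3 -m crank '[[[-0.5,-0.34,0,0,0,0,85],[-0.52,-0.34,0,0,0,0,85],[0,0,0.1,0,0,0,85],[0,0,0.5,0,0,0,85],[0,0,0.5,0,0,0,85],[0,0,0.4,0,0,0,85],[0,0,0.19,0,0,0,85],[0,0,0,0,0,0,75]]]' 45
python3 -m crank '[[[0,0,0,0,0,0,65],[0,0,0,0,0,0,50],[0,0,0,0,0,0,50],[0,0,0,0,0,0,50],[0,0,-0.2,0,0,0,50],[0,0,-0.4,0,0,0,50],[0,0,-0.6,0,0,0,50],[0,0,0,0,0,0,50]]]'
python3 - <<'E'
from h import *
go(603,250.2,120,-11.1)
i=capture('scene');cv2.imwrite('pics/s5c.png',cv2.resize(i[150:320,160:360],None,fx=3,fy=3))
E
```

```text
time_s: 21.4
eef_pos: [586.6, -274.1, 36.7]
ee_rot: [-0.001, 0.669, 0.743, -0.0]
force: [-0.1, -0.0, 0.7]
grip_width: 0.884
grip_force: 0.0
time_s: 22.2
eef_pos: [587.9, -275.3, 70.8]
ee_rot: [0.002, 0.669, 0.743, 0.0]
force: [-0.1, 0.2, -0.9]
grip_width: 0.693
grip_force: 50.3
TCP [ 587.9 -275.3   70.8] ydir 6.0 tilt z [ 0.004 -0.003 -1.   ] j [-0.62  0.73  1.27 -0.    1.13 -0.72] t 22.2 F [-0.1  0.2 -0.9]
shift units [20.84  2.81 -2.02] turn z units 2.14
```

View pics/s5c.png

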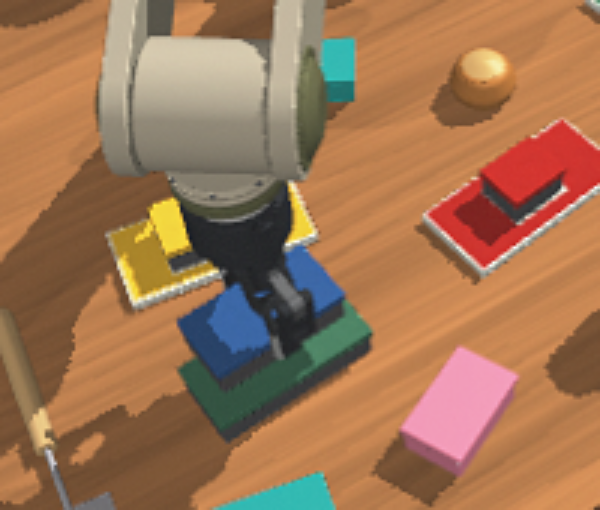

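Blue is lifted level (crop (260,310)), green stays put and yellow sits on its board. I raise and carry it to the blue board.

```bash

python3 -m crank '[[[0,0,-0.7,0,0,0,50],[0,0,-0.9,0,0,0,50],[0.4,0.05,-0.5,0,0,0,50],[0.8,0.1,0,0,0,0,50],[1,0.14,0,0,0,0,50],[1,0.14,0,0,0,0,50],[1,0.14,0,0,0,0,50],[1,0.14,0,0,0,0,50]]]'
python3 -m crank '[[[1,0.14,0,0,0,0,50],[1,0.14,0,0,0,0,50],[1,0.14,0,0,0,0,50],[1,0.14,0,0,0,0,50],[1,0.14,0,0,0,0,50],[1,0.14,0,0,0,0,50],[1,0.14,0,0,0,0,50],[1,0.14,0,0,0,0,50]]]'
python3 -m crank '[[[1,0.13,0,0,0,0,50],[1,0.13,0,0,0,0,50],[1,0.13,0,0,0,0,50],[1,0.13,0,0,0,0,50],[1,0.13,0,0,0,0,50],[0.9,0.13,0,0,0,0,50],[0.5,0.07,0,0,0,0,50],[0,0,0,0,0,0.6,50]]]'
python3 -m crank '[[[0,0,0.3,0,0,0.8,50],[0,0,0.8,0,0,0.74,50],[0,0,0.9,0,0,0,50],[0,0,0.6,0,0,0,50],[0,0,0.3,0,0,0,50],[0,0,0,0,0,0,50],[0,0,0,0,0,0,50],[0,0,0,0,0,0,50]]]'
python3 - <<'E'
from h import *
go(603,250.2,15.5,-11.1)
E
```

```text
time_s: 23.05
eef_pos: [590.1, -140.4, 118.9]
ee_rot: [-0.001, 0.669, 0.743, -0.0]
force: [0.9, -0.8, -2.3]
grip_width: 0.694
grip_force: 50.2
time_s: 23.85
eef_pos: [596.4, 61.1, 119.0]
ee_rot: [-0.001, 0.669, 0.744, -0.001]
force: [0.6, -0.8, -1.9]
grip_width: 0.692
grip_force: 50.2
time_s: 24.65
eef_pos: [600.8, 222.1, 119.2]
ee_rot: [-0.001, 0.699, 0.715, -0.001]
force: [0.9, -0.3, -0.8]
grip_width: 0.691
grip_force: 50.1
time_s: 25.45
eef_pos: [602.7, 219.9, 48.9]
ee_rot: [0.0, 0.772, 0.635, 0.001]
force: [-1.2, 0.2, -2.1]
grip_width: 0.691
grip_force: 50.2
TCP [602.7 219.9  48.9] ydir -11.1 tilt z [ 0.002  0.    -1.   ] j [ 0.17  0.74  1.31 -0.    1.08  0.36] t 25.45 F [-1.2  0.2 -2.1]
shift units [ 1.19 -0.23  1.33] turn z units -0.0
```

```bash

python3 -m crank '[[[0.5,-0.1,0.1,0,0,0,50],[0.69,-0.13,0.3,0,0,0,50],[0,0,0.3,0,0,0,50],[0,0,0.2,0,0,0,50],[0,0,0.1,0,0,0,50],[0,0,0,0,0,0,50],[0,0,0,0,0,0,50],[0,0,0,0,0,0,50]]]'
python3 - <<'E'
from h import *
go(603,250.2,15.5,-11.1)
i=capture('scene');cv2.imwrite('pics/s6c.png',cv2.resize(i[100:230,340:500],None,fx=4,fy=4))
E
```

```text
time_s: 26.25
eef_pos: [602.6, 249.9, 23.1]
ee_rot: [0.0, 0.772, 0.635, 0.0]
force: [0.0, 0.2, -2.1]
grip_width: 0.693
grip_force: 50.1
TCP [602.6 249.9  23.1] ydir -11.1 tilt z [ 0.001  0.    -1.   ] j [ 0.21  0.8   1.28 -0.    1.06  0.41] t 26.25 F [ 0.   0.2 -2.1]
shift units [0.02 0.01 0.31] turn z units -0.0
```

View pics/s6c.png

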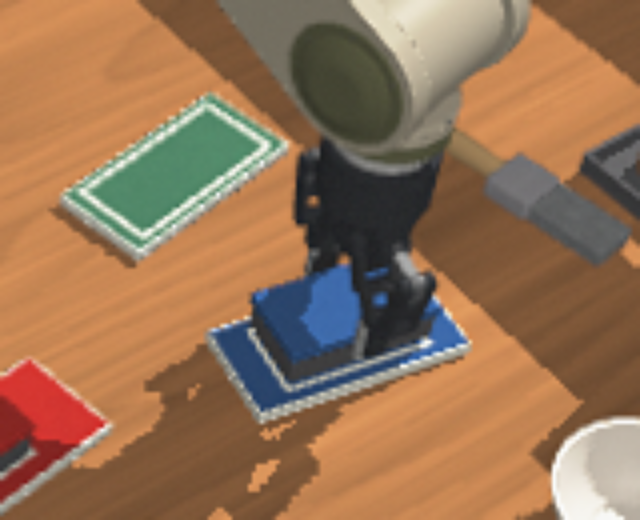

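Blue hovers 7 mm over its outline (crop (340,350)) with an even margin. I lower it.

```bash

python3 -m crank '[[[0,0,0.1,0,0,0,50],[0,0,0.08,0,0,0,50],[0,0,0.05,0,0,0,50],[0,0,0.03,0,0,0,50],[0,0,0.02,0,0,0,50],[0,0,0.02,0,0,0,50],[0,0,0,0,0,0,50],[0,0,0,0,0,0,50]]]'
```

```text
time_s: 27.1
eef_pos: [602.2, 250.0, 16.5]
ee_rot: [0.0, 0.772, 0.635, -0.0]
force: [-5.9, -2.0, 8.8]
grip_width: 0.692
grip_force: 51.4
```

```bash

python3 -m crank '[[[0,0,0,0,0,0,65],[0,0,0,0,0,0,75],[0,0,0,0,0,0,85],[0,0,-0.3,0,0,0,85],[0,0,-1,0,0,0,85],[0,0,-1,0,0,0,85],[0,0,-1,0,0,0,85],[0,0,-1,0,0,0,85]]]'
python3 -m crank '[[[-0.5,-0.2,-0.5,0,0,0,85],[-1,-0.5,0,0,0,0,85],[-1,-0.5,0,0,0,0,85],[-1,-0.5,0,0,0,0,85],[-1,-0.5,0,0,0,0,85],[-1,-0.5,0,0,0,0,85],[-1,-0.5,0,0,0,0,85],[-1,-0.5,0,0,0,0,85]]]'
python3 -m crank '[[[-1,-0.5,0,0,0,0,85],[-1,-0.5,0,0,0,0,85],[-1,-0.5,0,0,0,0,85],[-0.5,-0.2,0,0,0,0,85],[0,0,0,0,0,0,85],[0,0,0,0,0,0,85],[0,0,0,0,0,0,85],[0,0,0,0,0,0,85]]]'
python3 - <<'E'
from h import *
look('blue','green','3')
go(586,-272,80,6)
E
```

```text
time_s: 27.9
eef_pos: [602.3, 250.1, 124.4]
ee_rot: [0.0, 0.772, 0.635, 0.0]
force: [-0.4, 0.2, 0.6]
grip_width: 0.997
grip_force: 0.0
time_s: 28.7
eef_pos: [474.8, 83.1, 135.9]
ee_rot: [0.0, 0.772, 0.635, 0.0]
force: [0.4, -0.9, 0.7]
grip_width: 0.998
grip_force: 0.0
time_s: 29.5
eef_pos: [417.1, 6.7, 135.3]
ee_rot: [0.0, 0.772, 0.636, 0.0]
force: [-0.9, 0.2, -1.0]
grip_width: 0.995
grip_force: 0.0
next lid top [ 585.5 -270.7  140.7   63.4   94.8] scene [ 593.1 -272.5  140.5   68.3   94.8]
TCP [417.    6.6 135.2] ydir -11.1 tilt z [-0.  0. -1.] j [-0.27  0.19  1.93  0.    1.02 -0.07] t 29.6 F [ 0.2  0.4 -0.1]
shift units [-9.64  8.77  2.21] turn z units -2.13
```

View pics/c_3.png

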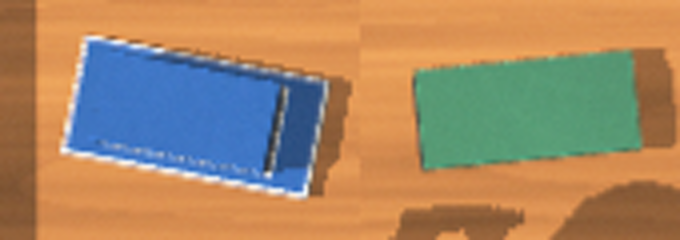

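Blue lies in its outline: crop (180,110), with the lower line even. The green lid is 141x63 mm at (587,-271.5), long side at 94.8 degrees.

```bash

python3 -m crank '[[[-0.5,0.46,0,0,0,0,85],[-1,0.92,0,0,0,0,85],[-1,0.92,0,0,0,0,85],[-1,0.92,0,0,0,0,85],[-1,0.92,0,0,0,0,85],[-1,0.92,0,0,0,0,85],[-1,0.92,0,0,0,0,85],[-1,0.92,0,0,0,0,85]]]'
python3 -m crank '[[[-1,0.92,0,0,0,0,85],[-0.7,0.64,0,0,0,0,85],[-0.4,0.35,0.3,0,0,-0.5,85],[0,0,1,0,0,-0.8,85],[0,0,1,0,0,-0.69,85],[0,0,0.7,0,0,0,85],[0,0,0,0,0,0,85],[0,0,0,0,0,0,85]]]'
python3 - <<'E'
from h import *
go(587,-271.5,6.5,4.8)
E
```

```text
time_s: 30.4
eef_pos: [550.7, -213.3, 135.0]
ee_rot: [0.0, 0.772, 0.635, -0.0]
force: [-0.0, 0.2, 0.4]
grip_width: 0.998
grip_force: 0.0
time_s: 31.2
eef_pos: [586.9, -272.5, 60.6]
ee_rot: [0.0, 0.677, 0.736, 0.0]
force: [-0.4, 0.4, -0.1]
grip_width: 0.994
grip_force: 0.0
TCP [ 586.9 -272.5   60.6] ydir 4.8 tilt z [ 0. -0. -1.] j [-0.62  0.74  1.28 -0.    1.12 -0.7 ] t 31.2 F [-0.4  0.4 -0.1]
shift units [0.04 0.01 2.17] turn z units -0.0
```

```bash

python3 -m crank '[[[0.04,0,0.4,0,0,0,85],[0,0,0.5,0,0,0,85],[0,0,0.5,0,0,0,85],[0,0,0.4,0,0,0,85],[0,0,0.25,0,0,0,85],[0,0,0.1,0,0,0,85],[0,0,0,0,0,0,85],[0,0,0,0,0,0,70]]]' 55
python3 -m crank '[[[0,0,0,0,0,0,60],[0,0,0,0,0,0,55],[0,0,0,0,0,0,55],[0,0,0,0,0,0,55],[0,0,-0.2,0,0,0,55],[0,0,-0.4,0,0,0,55],[0,0,-0.6,0,0,0,55],[0,0,0,0,0,0,55]]]'
python3 - <<'E'
from h import *
go(411,257.7,120,9.8)
i=capture('scene');cv2.imwrite('pics/s7c.png',cv2.resize(i[150:320,160:360],None,fx=3,fy=3))
E
```

```text
time_s: 32.0
eef_pos: [586.9, -270.9, 7.0]
ee_rot: [0.0, 0.677, 0.736, 0.0]
force: [-0.7, 0.3, 1.4]
grip_width: 0.852
grip_force: 0.0
time_s: 32.8
eef_pos: [587.7, -271.5, 39.3]
ee_rot: [0.002, 0.677, 0.736, 0.0]
force: [0.6, -0.3, -3.6]
grip_width: 0.758
grip_force: 62.8
TCP [ 587.7 -271.5   39.3] ydir 4.8 tilt z [ 0.004 -0.003 -1.   ] j [-0.61  0.77  1.3  -0.    1.07 -0.7 ] t 32.8 F [ 0.6 -0.3 -3.6]
shift units [21.68 -5.26 -3.3 ] turn z units -0.62
```

View pics/s7c.png

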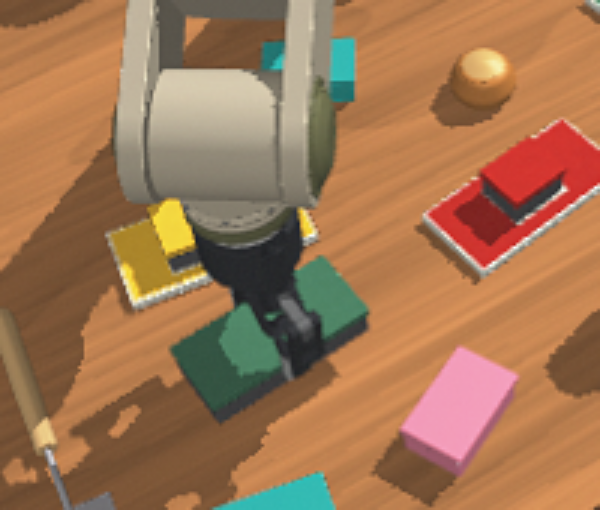

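Green is held level (crop (270,340)). I raise and carry it to the green board.

```bash

python3 -m crank '[[[0,0,-0.6,0,0,0,55],[0,0,-0.9,0,0,0,55],[0,0,-0.9,0,0,0,55],[0.4,-0.1,-0.6,0,0,0,55],[0.8,-0.2,-0.3,0,0,0,55],[1,-0.24,0,0,0,0,55],[1,-0.24,0,0,0,0,55],[1,-0.24,0,0,0,0,55]]]'
python3 -m crank '[[[1,-0.24,0,0,0,0,55],[1,-0.24,0,0,0,0,55],[1,-0.24,0,0,0,0,55],[1,-0.24,0,0,0,0,55],[1,-0.24,0,0,0,0,55],[1,-0.24,0,0,0,0,55],[1,-0.24,0,0,0,0,55],[1,-0.24,0,0,0,0,55]]]'
python3 -m crank '[[[1,-0.24,0,0,0,0,55],[1,-0.24,0,0,0,0,55],[1,-0.24,0,0,0,0,55],[1,-0.24,0,0,0,0,55],[1,-0.24,0,0,0,0,55],[1,-0.24,0,0,0,0,55],[1,-0.24,0,0,0,0,55],[0.8,-0.2,0,0,0,0,55]]]'
python3 -m crank '[[[0.5,-0.1,0,0,0,0,55],[0,0,0,0,0,-0.62,55],[0,0,0.6,0,0,0,55],[0,0,0.9,0,0,0,55],[0,0,0.5,0,0,0,55],[0,0,0,0,0,0,55],[0,0,0,0,0,0,55],[0,0,0,0,0,0,55]]]'
python3 - <<'E'
from h import *
go(411,257.7,17,9.8)
E
```

```text
time_s: 33.65
eef_pos: [551.9, -167.3, 119.7]
ee_rot: [0.0, 0.677, 0.736, 0.0]
force: [0.7, -0.5, -3.9]
grip_width: 0.757
grip_force: 62.8
time_s: 34.45
eef_pos: [487.4, 28.0, 119.7]
ee_rot: [0.0, 0.677, 0.736, 0.0]
force: [0.0, 0.5, -3.2]
grip_width: 0.761
grip_force: 62.8
time_s: 35.25
eef_pos: [424.1, 218.6, 119.8]
ee_rot: [0.0, 0.677, 0.736, 0.0]
force: [0.3, -0.0, -3.2]
grip_width: 0.757
grip_force: 62.8
time_s: 36.05
eef_pos: [421.7, 229.7, 70.0]
ee_rot: [0.001, 0.644, 0.765, 0.001]
force: [0.1, -0.7, -3.5]
grip_width: 0.76
grip_force: 62.6
TCP [421.7 229.7  70. ] ydir 9.8 tilt z [ 0.002  0.    -1.   ] j [ 0.25  0.42  1.82 -0.    0.9   0.08] t 36.05 F [ 0.1 -0.7 -3.5]
shift units [ 1.18 -0.24  2.12] turn z units -0.0
```

```bash

python3 -m crank '[[[0.5,-0.1,0,0,0,0,55],[0.68,-0.14,0.3,0,0,0,55],[0,0,0.5,0,0,0,55],[0,0,0.5,0,0,0,55],[0,0,0.35,0,0,0,55],[0,0,0.15,0,0,0,55],[0,0,0,0,0,0,55],[0,0,0,0,0,0,55]]]'
python3 - <<'E'
from h import *
go(411,257.7,17,9.8)
i=capture('scene');cv2.imwrite('pics/s8c.png',cv2.resize(i[80:210,310:470],None,fx=4,fy=4))
E
```

```text
time_s: 36.85
eef_pos: [410.5, 257.6, 24.3]
ee_rot: [0.0, 0.644, 0.765, 0.0]
force: [-0.5, -0.2, -2.8]
grip_width: 0.756
grip_force: 62.7
TCP [410.5 257.6  24.3] ydir 9.7 tilt z [ 0.  0. -1.] j [ 0.32  0.51  1.84 -0.    0.8   0.15] t 36.85 F [-0.5 -0.2 -2.8]
shift units [0.   0.02 0.29] turn z units -0.01
```

View pics/s8c.png

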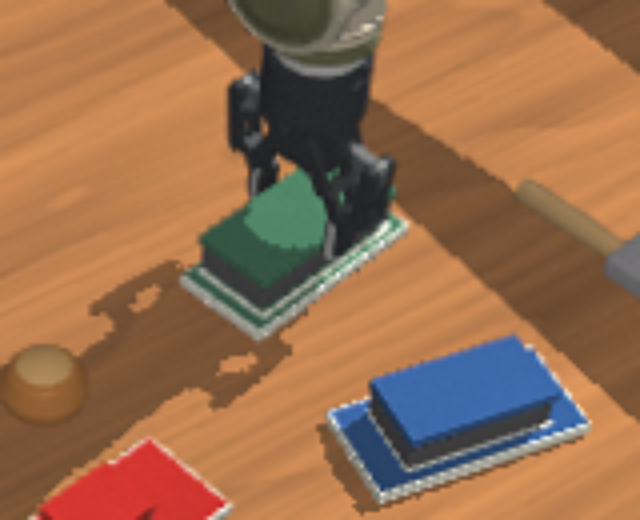

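Green hovers over its outline (crop (290,250)) with even margins, and blue at (470,400) is placed well. I lower green.

```bash

python3 -m crank '[[[0,0,0.1,0,0,0,55],[0,0,0.08,0,0,0,55],[0,0,0.05,0,0,0,55],[0,0,0.03,0,0,0,55],[0,0,0.02,0,0,0,55],[0,0,0,0,0,0,55],[0,0,0,0,0,0,55],[0,0,0,0,0,0,55]]]'
```

```text
time_s: 37.7
eef_pos: [410.1, 257.7, 17.5]
ee_rot: [0.0, 0.644, 0.765, -0.0]
force: [-5.3, -1.9, 5.1]
grip_width: 0.761
grip_force: 63.8
```

```bash

python3 -m crank '[[[0,0,0,0,0,0,70],[0,0,0,0,0,0,78],[0,0,0,0,0,0,85],[0,0,-0.3,0,0,0,85],[0,0,-1,0,0,0,85],[0,0,-1,0,0,0,85],[0,0,-1,0,0,0,85],[0,0,-1,0,0,0,85]]]'
python3 -m crank '[[[-0.5,-0.1,-1,0,0,0,85],[-1,-0.3,-0.5,0,0,0,85],[-1,-0.3,0,0,0,0,85],[-1,-0.3,0,0,0,0,85],[-1,-0.3,0,0,0,0,85],[-1,-0.3,0,0,0,0,85],[-1,-0.3,0,0,0,0,85],[-0.5,0,0,0,0,0,85]]]'
python3 -m crank '[[[0,0,0,0,0,0,85],[0,0,0,0,0,0,85],[0,0,0,0,0,0,85],[0,0,0,0,0,0,85],[0,0,0,0,0,0,85],[0,0,0,0,0,0,85],[0,0,0,0,0,0,85],[0,0,0,0,0,0,85]]]'
python3 - <<'E'
from h import *
t=capture('top');s=capture('scene')
o=np.vstack([t[110:290,160:460],s[110:270,170:470]])
cv2.imwrite('pics/fin.png',cv2.resize(o,None,fx=1.75,fy=1.75,interpolation=cv2.INTER_CUBIC))
E
```

```text
time_s: 38.5
eef_pos: [410.2, 257.7, 126.2]
ee_rot: [0.0, 0.644, 0.765, 0.0]
force: [0.4, 0.1, -0.5]
grip_width: 0.996
grip_force: 0.0
time_s: 39.3
eef_pos: [392.7, 75.7, 162.6]
ee_rot: [0.0, 0.645, 0.764, 0.0]
force: [0.0, 0.7, 0.5]
grip_width: 0.997
grip_force: 0.0
time_s: 40.1
eef_pos: [393.1, 77.2, 162.0]
ee_rot: [0.0, 0.644, 0.765, 0.0]
force: [-0.1, -0.1, 0.4]
grip_width: 0.995
grip_force: 0.0
```

View pics/fin.png

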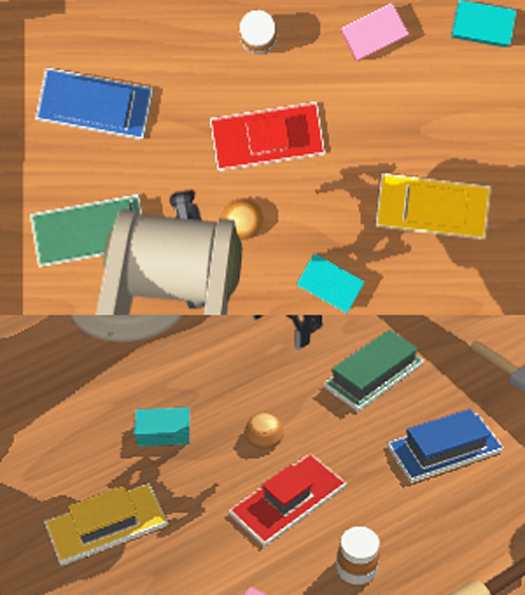

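All four tins stand flat and centred: red (290,490), yellow (105,515), blue (445,437), green (375,367). The roll (263,430) and jar (358,555) have not moved, and the robot is clear.

```bash
python3 -c "
from rig import *
print(finish_job())"
```

```text
the job is handed in; nothing more can be done
None
```

I handed the job in at about 40 s of the 120 s allowed: all four tins are on their own boards within the outlines, lid up, and the roll and jar look unmoved in the last pictures; the hand-in call returned no verdict.

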